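# Hold the inspection lamp over the plate

## Robot

A 6-joint arm with a two-finger parallel gripper is mounted at the origin on the work surface. World frame = base frame: x ahead of the robot, y to its left, z up, the work surface at z = 0. Lengths are in m, angles in rad, forces in N, time in s.
With the tool pointing down it reaches from about 0.375 to 0.9 m from the base axis. Payload 3.1 kg.
Tool frame: the origin (TCP) lies midway between the tips of the shut fingers; the grasp point (between the pads) lies 19 mm behind it; z points along the fingers, y is the line along which they close (so a half turn about z gives the same grasp; the last joint's range is limited). The gripper opens to 85 mm and grips with 20 to 120 N. Pads are 22 mm wide; open, the fingers measure 114 mm over their backs; the gripper's body (76 mm by 85 mm) begins 54 mm behind the grasp point. The pads swing forward as they close: fully open they stand 13 mm farther back than shut.
Start: joints at [1.145, 0.527, 1.433, -0, 1.181, -0.178], TCP at [0.153, 0.606, 0.231] pointing down, gripper open.
Joint ranges: [-3.08, 3.08], [-0.75, 2.2], [0.22, 2.44], [-1.43, 4.57], [0, 2.65], [-2.85, 2.85]. Speed limits (rad/s): [2.79, 2.79, 3.14, 3.14, 3.14, 3.14].

## Interface

Orientations are given as a unit quaternion [x, y, z, w].
In Python, from station import manip gives the robot as it stands. The module is installed in compiled form; this text tells all that it offers.
- The arm moves only by the tool apply_moves, never from a script. Its arguments are lists of equal length, an entry for each row: "claw": the gripper's target within -1 to 1 (fully open at 1, half-way at 0, shut at -1); "travel": the shift along the tool's x, y, z scaled (see below), a list of three; "turn": the turn, a rotation vector about the tool's x, y, z scaled (see below), a list of three. In form: {"claw": [claw, ...], "travel": [[dx, dy, dz], ...], "turn": [[rx, ry, rz], ...]}. A call has 1 to 5 rows; each row is the pose to reach, as a shift and turn from the pose commanded when the call began, along the tool's axes at that moment, turning the shorter way round; what a row does not reach only later rows make up. The controller multiplies each number of a shift by 800 mm and each number of a turn by 180 degrees. A row lasts 1/12 s, in which the tool goes at most 41.7 mm and 7.16 degrees, less where a joint would pass 70% of its speed; a pose out of reach is approached as far as the arm can. A call with a number of a shift or a turn outside -1 to 1 is refused whole. A call with a gripper value outside its range is refused whole. The fingers move at their own pace and stop on an object; "newtons" is the grip in N (left out, the last holds). Time passes only in rows, so rows that repeat a pose let the fingers close. It gives the time, the measured TCP pose, the force, the opening and the grip force at its end, in the units of the state.
- manip.sense(): the state, without advancing time (a new reading comes with each control period).
- manip.snapshot(name): name is "side" or "top" or "wrist"; returns a dict with "pixels" (420x560x3 uint8, red, green, blue), "depth" (420x560 float32, m along the optical axis (not along the pixel's ray), 0 where there is no reading), "intrinsics" (3x3 intrinsics, pixels), "R" (3x3) and "t" (3): a world point X has camera coordinates R X + t. Camera axes: x right, y down, z forward; pixel columns grow to the right and rows downward; lengths in m; the calibration is good to about 2 mm. A picture is of the moment at which its call begins.
- manip.sign_off(): hands the job in; it is judged then, once.
The state is a dict: "t": time; "q": joint angles; "qd": joint speeds; "tau": joint torques, N m; "tcp_pos": TCP position; "tool_rot": TCP orientation; "force": force on the tool from outside, world axes, zero at the start; "ft_torque": the same for the moment, N m; "finger_gap": opening from 0.0 (shut) to 1.0 (fully open); "gripper_force": force on a finger pad.
Only numpy, scipy, OpenCV 4.12 (cv2) and the standard library are available. Lean on these libraries where they do the work, as an engineer would, in place of code of your own. Each camera call takes 0.05 s, during which the arm holds its last target. There are 200 camera calls.

## Task

Slide the bench clamp's jaw back until its lip is clear of the black hand lamp, lift the lamp out and carry it over the tube rack to the white plate on its stand. Finish still holding it there, level and steady, window down, centred over the plate and lengthwise along it, about 15 mm above the plate. Neither the lamp nor the gripper may touch the plate or its stand, and everything else on the bench stays standing where it is.

Things in the scene. Friction and masses are not known exactly. Their poses are not given: they have to be found in the camera images.
- lamp_center (a point): centre (half-way up) of the hand lamp: a loose black rectangular bar, 150 long (its x) x 46 wide (its y) x 46 tall, about 0.25 to 0.45 kg, its window is its whole underside. At the start it lies window down in the clamp, its underside 20 mm above the bench, its two long sides bare for the fingers (only 6 mm high ledges beside its lower edge, nearer its ends). x along its length, z up out of its top
- lamp_window (a point): centre of the lamp's underside (23 mm straight below lamp_center), same axes
- clamp: the low bench clamp screwed to the bench, 290 x 60 mm: a base on which the lamp lies, a 56 mm tall fixed stop at the lamp's +x end, the sliding jaw at its -x end. Origin on the bench below the middle of the lamp; x along the clamp and the lamp, towards the fixed stop
- jaw_post (a point): centre of the square steel post standing on the sliding jaw: 18 x 18 mm, 40 tall, from 77 to 117 mm above the bench; it is what one pinches or pushes to slide the jaw. Jaw body below it: 34 x 56 mm, with a lip 8 mm thick, its top 77 mm above the bench, that hooks 18 mm over the top of the lamp's end. Axes as the clamp's
- jaw (a joint): how far the jaw is slid back, m, 0 (shut, at the lamp's end) to 0.05 (end stop); it opens along the clamp's -x, away from the lamp, needs 2 to 5 N and stays where it is left. The lip is clear of the lamp beyond 0.018
- plate_top (a point): centre of the upper face of the white plate, 26 mm above the bench: the plate is 100 (its x) x 40 x 4 mm, fixed on a dark metal stand of 140 x 70 x 22 mm that is screwed to the bench; x along its length, z up
- rack: bystander, sizes in mm: a loose blue tube rack full of capped tubes, 220 (its x) x 70 x 88 tall, standing across the way between clamp and stand; origin at the centre of its underside
- bottle: bystander, sizes in mm: an amber bottle, diameter 60, 125 tall; origin at the centre of its underside
- jar: bystander, sizes in mm: a glass jar with a metal lid, diameter 66, 90 tall; origin at the centre of its underside
- vial: bystander, sizes in mm: a small vial, diameter 24, 45 tall, near one end of the plate stand; origin at the centre of its underside
- carton: bystander, sizes in mm: a small flat carton, 30 x 60 x 20 tall, near the other end of the plate stand; origin at the centre of its underside
- tape: bystander, sizes in mm: a roll of tape lying flat, outer diameter 90, 40 tall; origin at the centre of its underside
- reagent: bystander, sizes in mm: a green glass bottle, diameter 64, 150 tall; origin at the centre of its underside
- lamp: the hand lamp itself; origin at the centre of its underside, as lamp_window
- stand: the plate stand; origin on the bench below the plate's centre, axes as plate_top
Not all that is in view belongs to the job. What is shaped like the lamp but red is not meant. Of the things that look like the stand, take the one that is farthest to the robot's right at the start.

How it is judged:
On the way, in this order (a step that is already met when the one before it is completed fails the run):
1. the jaw is slid back so that its lip is clear of the lamp (value of joint jaw above 0.018 m), for 0.1 s.
2. the lamp is lifted out, held by the fingers and free of the clamp (height (world z) of lamp_center above 0.09 m and contact force between lamp and clamp below 0.05 N and contact force between the fingers and lamp above 1 N), for 0.2 s.
At the end, for the whole second after the job is handed in: Lamp held still in the fingers, window down 6 to 26 mm above the plate, centre within 12 mm of the plate's seen from above, level within 0.12 rad, lengthwise along the plate within 0.14 rad (either way round), touching neither plate, stand nor neighbours (horizontal distance between lamp_window and plate_top below 0.012 m and z of lamp_window in the frame of plate_top between 0.006 and 0.026 m and angle between lamp_window's own z axis and vertical below 0.12 rad and angle between the x axis of lamp_window and the x axis of plate_top, either way round below 0.14 rad and contact force between the fingers and lamp above 1 N and contact force between lamp and stand below 0.05 N and linear speed of lamp below 0.02 m/s and contact force between lamp and vial below 0.05 N and contact force between lamp and carton below 0.05 N and contact force between lamp and rack below 0.05 N); the arm keeps its last pose, push and grip.
It fails at once if the lamp touches the plate or its stand (contact force between lamp and stand above 0.3 N).
It fails at once if the gripper or arm touches the plate or its stand (contact force between any of the fingers, the arm and stand above 0.3 N).
It fails at once if a bystander is shifted more than 25 mm or tipped (distance of any of rack, bottle, jar, vial, carton, tape, reagent from where it was at the start of the episode above 0.025 m or angle between any of rack, bottle, jar, vial, carton, tape, reagent's own z axis and vertical above 0.3 rad).
It also fails if it takes over 61 s, if anything falls off the work surface, if the arm or the gripper's body presses on something with over 40 N, if the wrist force passes 120 N, or if a joint passes its speed limit or range.

## Working session

There is one attempt and no reset: what is moved stays moved. The work goes in short steps, Python scripts to look and compute and a tool call to move; the robot and the scene stay as the last step left them, time stands still between calls to the robot, and variables do not carry over. Pictures are saved under pics/ and viewed, at most 10 in all, crops included, and the job is handed in when it is done.

Besides the shell and the picture viewer there is one more tool, called after ">>>" as name(argument=value, ...) on one line, values as JSON. apply_moves: Moves the arm, as the interface text tells. Shifts and turns lie within -1 to 1; 1 stands for 800 mm of shift or 180 degrees of turn. Its arguments: {"type":"object","properties":{"claw":{"type":"array","items":{"type":"number"}},"travel":{"type":"array","items":{"type":"array","items":{"type":"number"}}},"turn":{"type":"array","items":{"type":"array","items":{"type":"number"}}},"newtons":{"type":"number"}},"required":["claw","travel","turn"]}

```bash
mkdir -p pics; cat > h.py <<'E'
import numpy as np, cv2
from station import manip
def snap(n, f=None):
    s=manip.snapshot(n)
    if f: cv2.imwrite('pics/'+f, cv2.cvtColor(s['pixels'],cv2.COLOR_RGB2BGR))
    return s
def cloud(s):
    d=s['depth']; K=s['intrinsics']; v,u=np.mgrid[:d.shape[0],:d.shape[1]]
    c=np.stack([(u-K[0,2])/K[0,0]*d,(v-K[1,2])/K[1,1]*d,d],-1)
    P=(c-s['t'])@s['R']; P[d==0]=np.nan
    return P
E
python3 - <<'E'
from h import *
for n in('top','side'):
    s=snap(n,n+'1.png'); np.savez(n+'1.npz',**s); print(n,(-s['R'].T@s['t']).round(3))
st=manip.sense(); print({k:np.round(v,3) for k,v in st.items()})
E
```

```text
top [0.463 0.021 1.22 ]
side [0.548 0.786 1.078]
{'t': np.float64(0.1), 'q': array([ 1.145,  0.528,  1.434,  0.   ,  1.181, -0.178]), 'qd': array([-0.001, -0.003, -0.004, -0.   , -0.   , -0.   ]), 'tau': array([-0.0000e+00, -4.4331e+01, -1.7859e+01, -0.0000e+00,  4.0000e-03,
        0.0000e+00]), 'tcp_pos': array([0.152, 0.605, 0.23 ]), 'tool_rot': array([ 0.123,  0.992, -0.001, -0.   ]), 'force': array([-0.254, -0.107, -0.75 ]), 'ft_torque': array([-0.014,  0.061,  0.014]), 'gripper_force': np.float64(0.0), 'finger_gap': np.float64(1.0)}
```

View pics/top1.png

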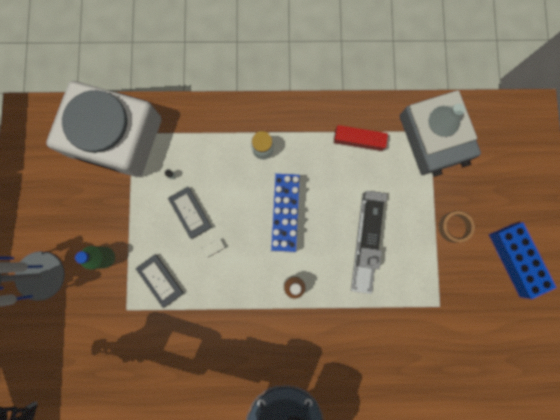

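View pics/side1.png

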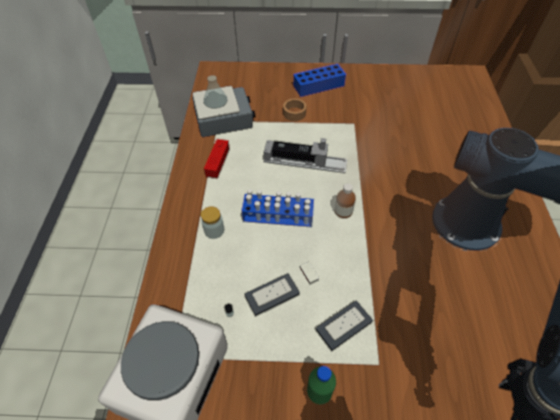

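Top view (robot base at the bottom, its right is image right). Lamp candidates: the black bar in the clamp (372,225), the red bar (361,138, not meant) and the blue block (522,260, no). Stand candidates: (190,213) and (160,281). The first is farther right and has the vial (170,173) and carton (213,246) at its ends, so I choose it. Next I measure them and take a close crop.

```bash
cat > m.py <<'E'
from h import *
s=dict(np.load('top1.npz')); P=cloud(s); im=s['pixels'].astype(int)
hsv=cv2.cvtColor(s['pixels'],cv2.COLOR_RGB2HSV)
v,u=np.mgrid[:420,:560]
def rect(name,m,box,zr):
    a,b,c,d=box
    m=m&(u>a)&(u<b)&(v>c)&(v<d)&(P[...,2]>zr[0])&(P[...,2]<zr[1])
    q=P[m]; 
    if len(q)<4: print(name,'none');return
    r=cv2.minAreaRect(q[:,:2].astype(np.float32)*1000)
    print(name,len(q),'c',np.round(r[0],1),'size',np.round(r[1],1),'ang',round(r[2],1),'z',np.round(np.percentile(q[:,2],[5,50,95])*1000,1))
T=np.ones_like(u,bool)
V=hsv[...,2];S=hsv[...,1]
rect('clamp all',T,(345,395,185,300),(.008,.2))
rect('lamp top',V<70,(345,395,185,300),(.055,.074))
rect('post',T,(345,395,185,300),(.1,.13))
rect('lip',T,(345,395,185,300),(.0735,.09))
rect('stand',T,(160,220,180,245),(.012,.04))
rect('plate',(V>130),(160,220,180,240),(.018,.04))
rect('stand2',T,(130,190,250,310),(.012,.04))
rect('rack',T,(262,310,165,260),(.05,.12))
rect('vial',T,(160,182,160,186),(.02,.06))
rect('carton',T,(198,232,232,262),(.01,.03))
rect('jar',T,(245,280,125,165),(.05,.12))
rect('bottle',T,(278,312,270,305),(.05,.16))
rect('reagent',T,(68,112,238,275),(.05,.2))
rect('red',T,(325,395,120,155),(.01,.12))
rect('tape',T,(440,475,205,245),(.02,.06))
bg=cv2.cvtColor(s['pixels'],cv2.COLOR_RGB2BGR)
a=cv2.resize(bg[185:300,340:400],None,fx=5,fy=5,interpolation=cv2.INTER_CUBIC)
b=cv2.resize(bg[165:280,150:240],None,fx=5,fy=5,interpolation=cv2.INTER_CUBIC)
cv2.imwrite('pics/crop1.png',np.hstack([a,b]))
E
python3 m.py
```

```text
clamp all 2279 c [ 503.  -244.6] size [ 61.4 287.7] ang 81.2 z [10.3 62.3 79. ]
lamp top 628 c [ 553.1 -251.2] size [ 44.5 130.7] ang 81.5 z [61.3 65.6 69.1]
post 53 c [ 448.5 -236.2] size [18.6 15.8] ang 89.2 z [109.  116.7 119.4]
lip 309 c [ 457.7 -237.7] size [56.  51.3] ang 81.4 z [74.  76.9 80.8]
stand 1208 c [572.7 257.7] size [196.3  72.5] ang 30.8 z [17.4 22.8 28.2]
plate 537 c [574.9 265.5] size [185.8  65.8] ang 35.2 z [20.3 25.  29.2]
stand2 1254 c [401.2 354.2] size [140.4  71.8] ang 36.1 z [18.3 23.6 28.8]
rack 1921 c [590.2  -7. ] size [ 70.  220.4] ang 86.4 z [53.5 57.9 88.8]
vial 64 c [707.2 327.7] size [23.9 21.4] ang 71.0 z [31.3 43.2 47.5]
carton 230 c [510.7 210.9] size [71.9 59.2] ang 28.1 z [15.4 19.3 23.5]
jar 442 c [782.7  56.7] size [59.3 61.9] ang 43.4 z [57.  87.9 92.5]
bottle 389 c [382.1 -27.9] size [57.  56.2] ang 89.4 z [ 75.   90.3 125.8]
reagent 615 c [469.2 512.4] size [63.3 55.2] ang 2.7 z [ 59.5 104.4 150.6]
red 976 c [ 811.1 -232.4] size [152.7  49.4] ang 79.5 z [19.2 44.5 49. ]
tape 418 c [ 545.6 -501.3] size [89.1 88.8] ang 0.7 z [23.8 37.9 42.7]
```

View pics/crop1.png

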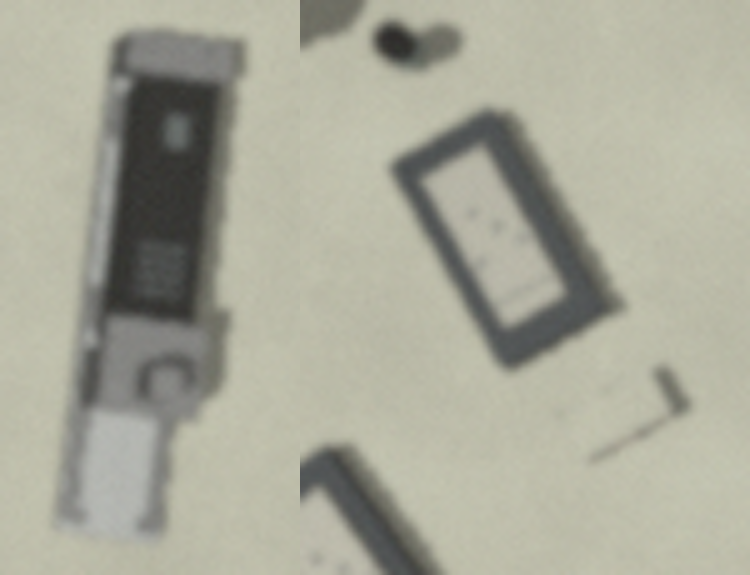

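The crop confirms both choices: the black lamp in the clamp with its jaw and post at the lower end (left), and the stand with its pale plate, the vial at one end and the carton at the other (right). I'll refine the stand and carton, and work out the tool frame.

```bash
cat >> m.py <<'E'
print('----')
q=P; 
def sub(name,cx,cy,r,zr,m=T):
    rect(name,m&(np.hypot(P[...,0]-cx,P[...,1]-cy)<r),(0,560,0,420),zr)
dark=((V<110)&(P[...,2]>.012)&(P[...,2]<.04)).astype(np.uint8)
n,l,stt,c=cv2.connectedComponentsWithStats(dark)
for i in range(1,n):
    if stt[i,4]>150: rect('dark%d'%i,l==i,(100,240,150,320),(.012,.04))
i=l[:, :]; 
# plate: bright component enclosed by the dark ring
ys,xs=np.where((dark>0)&(u>165)&(u<215)&(v>185)&(v<240))
hull=cv2.convexHull(np.stack([xs,ys],1)); mk=np.zeros((420,560),np.uint8); cv2.fillConvexPoly(mk,hull,1)
rect('plate',(cv2.erode(mk,np.ones((3,3)))>0)&(dark==0),(165,215,185,242),(.012,.04))
sub('carton',.503,.207,.036,(.012,.03),mk==0)
from scipy.spatial.transform import Rotation as R
st=manip.sense(); r=R.from_quat(st['tool_rot']); print(r.as_matrix().round(3))
s=dict(np.load('side1.npz')); P=cloud(s); hsv=cv2.cvtColor(s['pixels'],cv2.COLOR_RGB2HSV);V=hsv[...,2]
rect('S post',T,(255,350,130,175),(.1,.13)); rect('S lamp',V<70,(255,350,130,175),(.055,.074))
rect('S stand',V<110,(240,302,270,318),(.012,.04))
rect('S lip',T,(255,350,130,175),(.0735,.09));rect('S rack',T,(235,320,185,230),(.05,.12))
E
python3 m.py | sed -n '/----/,$p'
```

```text
----
dark1 none
dark2 93 c [741.1 402.3] size [ 4.8 79.9] ang 71.9 z [15.3 28.6 39.1]
dark33 518 c [596.5 268.5] size [137.8  65.7] ang 29.7 z [16.8 21.5 25.2]
dark41 none
dark52 564 c [401.5 351.4] size [137.5  66.9] ang 36.2 z [17. 22. 26.]
dark69 none
dark101 none
plate 557 c [597.7 271.5] size [105.4  45.6] ang 30.4 z [20.2 25.  29.1]
carton 218 c [492.5 201. ] size [30.4 59.3] ang 29.2 z [15.6 19.4 23.6]
[[-0.97   0.244 -0.001]
 [ 0.244  0.97  -0.002]
 [ 0.    -0.002 -1.   ]]
S post 41 c [ 451.9 -233.3] size [17.4 22.9] ang 2.6 z [102.  113.4 117.3]
S lamp 395 c [ 542.2 -244.3] size [ 49.8 154.1] ang 79.5 z [57.1 64.5 67.9]
S stand 618 c [597.7 275. ] size [138.3  71.7] ang 30.2 z [15.8 20.6 24.1]
S lip 145 c [ 514.5 -244.3] size [ 60.5 162.8] ang 80.1 z [73.9 76.  81.4]
S rack 1447 c [591.9  -5.2] size [ 76.  219.7] ang 86.4 z [53.5 58.3 87.8]
```

>>> apply_moves(claw=[1, 1, 1, 1, 1], travel=[[-0.175, -0.191, 0], [-0.175, -0.191, 0], [-0.175, -0.191, 0], [-0.175, -0.191, 0], [-0.175, -0.191, 0]], turn=[[0, 0, -0.03], [0, 0, -0.03], [0, 0, -0.03], [0, 0, -0.03], [0, 0, -0.03]])

```text
t: 0.52
tcp_pos: [0.2512, 0.4217, 0.2309]
tool_rot: [0.076, 0.997, -0.0, -0.0]
force: [0.8, -0.3, -0.9]
finger_gap: 0.994
gripper_force: 0.0
```

>>> apply_moves(claw=[1, 1, 1, 1, 1], travel=[[-0.157, -0.206, 0], [-0.157, -0.206, 0], [-0.157, -0.206, 0], [-0.157, -0.206, 0], [-0.157, -0.206, 0]], turn=[[0, 0, 0], [0, 0, 0], [0, 0, 0], [0, 0, 0], [0, 0, 0]])

```text
t: 0.93
tcp_pos: [0.3505, 0.2398, 0.2312]
tool_rot: [0.076, 0.997, -0.0, -0.0]
force: [0.8, 0.9, -0.2]
finger_gap: 1.0
gripper_force: 0.0
```

>>> apply_moves(claw=[1, 1, 1, 1, 1], travel=[[-0.071, -0.19, 0], [-0.071, -0.19, 0], [-0.071, -0.19, 0], [-0.071, -0.19, 0], [-0.071, -0.19, 0]], turn=[[0, 0, 0], [0, 0, 0], [0, 0, 0], [0, 0, 0], [0, 0, 0]])

```text
t: 1.35
tcp_pos: [0.3856, 0.0771, 0.2315]
tool_rot: [0.08, 0.997, -0.001, 0.001]
force: [0.3, 0.8, -0.0]
finger_gap: 1.0
gripper_force: 0.0
```

>>> apply_moves(claw=[1, 1, 1, 1, 1], travel=[[-0.071, -0.19, 0], [-0.071, -0.19, 0], [-0.071, -0.19, 0], [-0.071, -0.19, 0], [-0.071, -0.19, 0]], turn=[[0, 0, 0], [0, 0, 0], [0, 0, 0], [0, 0, 0], [0, 0, 0]])

```text
t: 1.77
tcp_pos: [0.4196, -0.0822, 0.2318]
tool_rot: [0.079, 0.997, -0.002, 0.002]
force: [0.9, 0.2, 1.0]
finger_gap: 1.001
gripper_force: 0.0
```

>>> apply_moves(claw=[1, 1, 1, 1, 1], travel=[[-0.071, -0.19, 0], [-0.071, -0.19, 0], [-0.071, -0.19, 0], [-0.071, -0.19, 0], [-0.071, -0.19, 0]], turn=[[0, 0, 0], [0, 0, 0], [0, 0, 0], [0, 0, 0], [0, 0, 0]])

```text
t: 2.18
tcp_pos: [0.4522, -0.2417, 0.2316]
tool_rot: [0.078, 0.997, -0.003, 0.002]
force: [0.3, -0.1, 0.6]
finger_gap: 1.004
gripper_force: 0.0
```

Motion is accurate. Now a wrist look to refine the clamp, with a helper for the needed shift.

```bash
cat >> h.py <<'E'
from scipy.spatial.transform import Rotation as Ro
def rel(p,yaw):
    "scaled shift and turn to tcp p, pointing down, tool y at clamp-like yaw (deg, of object's x)"
    st=manip.sense(); r=Ro.from_quat(st['tool_rot'])
    a=np.radians(yaw); x=-np.array([np.cos(a),np.sin(a),0]); y=np.array([-np.sin(a),np.cos(a),0])
    g=Ro.from_matrix(np.stack([x,y,[0,0,-1]],1))
    print('t',round(float(st['t']),2),'tcp',st['tcp_pos'].round(4),'travel',(r.inv().apply(np.array(p)-st['tcp_pos'])/.8).round(4),'turn',((r.inv()*g).as_rotvec()/np.pi).round(4))
def rect(name,P,m):
    q=P[m]
    if len(q)<5: print(name,'none'); return
    r=cv2.minAreaRect(q[:,:2].astype(np.float32)*1000)
    print(name,len(q),'c',np.round(r[0],1),'size',np.round(r[1],1),'ang',round(r[2],1),'z',np.round(np.percentile(q[:,2],[5,50,95])*1000,1))
def near(P,x,y,r): return np.hypot(P[...,0]-x,P[...,1]-y)<r
E
python3 - <<'E'
from h import *
s=snap('wrist','w1.png'); P=cloud(s); V=s['pixels'].max(-1)
z=P[...,2]
rect('post',P,near(P,.45,-.236,.03)&(z>.112)&(z<.123))
rect('lip',P,near(P,.457,-.237,.06)&(z>.0725)&(z<.082))
rect('lamp',P,near(P,.55,-.25,.1)&(z>.06)&(z<.071)&(V<80))
rel([.4495,-.2358,.2],-8.7)
E
```

```text
post 602 c [ 448.8 -236.7] size [18.1 17.6] ang 80.9 z [114.6 116.6 117.8]
lip 3264 c [ 458.2 -238.1] size [56.1 52.3] ang 81.5 z [75.4 76.8 78. ]
lamp 5198 c [ 552.7 -252.9] size [ 45.8 131.5] ang 81.9 z [64.6 65.8 67. ]
t 2.23 tcp [ 0.4505 -0.2377  0.231 ] travel [0.0017 0.0022 0.0388] turn [-0.0003  0.0005 -0.0014]
```

View pics/w1.png

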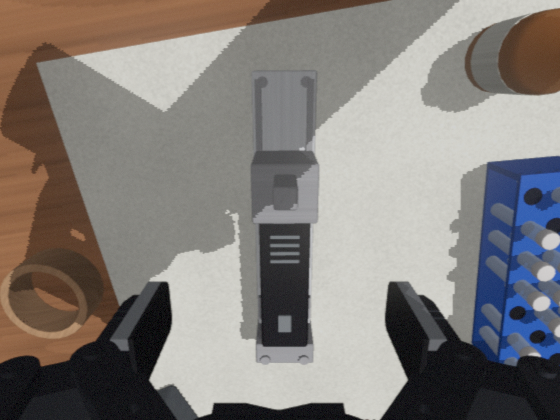

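The wrist view shows the post at (286,190) on the jaw, the lamp below it at (285,285), and nothing in the way of the fingers. Next I descend and pinch.

>>> apply_moves(claw=[1, 1, 1, 1, 1], travel=[[0.0023, 0.0009, 0.05], [0.0023, 0.0009, 0.1], [0.0023, 0.0009, 0.15], [0.0023, 0.0009, 0.184], [0.0023, 0.0009, 0.184]], turn=[[0, 0, 0], [0, 0, 0], [0, 0, 0], [0, 0, 0], [0, 0, 0]])

```text
t: 2.65
tcp_pos: [0.4439, -0.229, 0.0794]
tool_rot: [0.076, 0.997, 0.004, -0.005]
force: [-0.0, 0.1, -0.8]
finger_gap: 0.999
gripper_force: 0.0
```

>>> apply_moves(claw=[-0.7, -0.7, -0.7, -0.7, -0.7], travel=[[0, 0, 0], [0, 0, 0], [0, 0, 0], [0, 0, 0], [0, 0, 0]], turn=[[0, 0, 0], [0, 0, 0], [0, 0, 0], [0, 0, 0], [0, 0, 0]], newtons=20)

```text
t: 3.07
tcp_pos: [0.4485, -0.2344, 0.0858]
tool_rot: [0.076, 0.997, -0.001, 0.001]
force: [-0.5, -0.5, -0.1]
finger_gap: 0.305
gripper_force: 0.0
```

>>> apply_moves(claw=[-0.7, -0.7, -0.7, -0.7, -0.7], travel=[[0, 0, 0], [0, 0, 0], [0, 0, 0], [0, 0, 0], [0, 0, 0]], turn=[[0, 0, 0], [0, 0, 0], [0, 0, 0], [0, 0, 0], [0, 0, 0]])

```text
t: 3.48
tcp_pos: [0.4491, -0.2366, 0.0859]
tool_rot: [0.076, 0.997, -0.002, 0.002]
force: [-1.5, -4.2, 4.8]
finger_gap: 0.203
gripper_force: 26.3
```

>>> apply_moves(claw=[-0.7, -0.7, -0.7, -0.7, -0.7], travel=[[0.01, 0, 0], [0.02, 0, 0], [0.03, 0, 0], [0.04, 0, 0], [0.045, 0, 0]], turn=[[0, 0, 0], [0, 0, 0], [0, 0, 0], [0, 0, 0], [0, 0, 0]])

```text
t: 3.9
tcp_pos: [0.4135, -0.2312, 0.0859]
tool_rot: [0.076, 0.997, -0.003, 0.003]
force: [2.2, -5.0, 7.4]
finger_gap: 0.208
gripper_force: 26.6
```

>>> apply_moves(claw=[-0.7, -0.7, 1, 1, 1], travel=[[0, 0, 0], [0, 0, 0], [0, 0, 0], [0, 0, 0], [0, 0, 0]], turn=[[0, 0, 0], [0, 0, 0], [0, 0, 0], [0, 0, 0], [0, 0, 0]])

```text
t: 4.32
tcp_pos: [0.4111, -0.2276, 0.0841]
tool_rot: [0.076, 0.997, 0.001, -0.001]
force: [-0.4, -0.7, -0.4]
finger_gap: 0.621
gripper_force: 0.0
```

>>> apply_moves(claw=[1, 1, 1, 1, 1], travel=[[0, 0, 0], [0, 0, 0], [0, 0, 0], [0, 0, -0.03], [0, 0, -0.06]], turn=[[0, 0, 0], [0, 0, 0], [0, 0, 0], [0, 0, 0], [0, 0, 0]])

```text
t: 4.73
tcp_pos: [0.4109, -0.2274, 0.1313]
tool_rot: [0.076, 0.997, 0.002, -0.002]
force: [0.3, 0.4, -0.1]
finger_gap: 0.999
gripper_force: 0.0
```

>>> apply_moves(claw=[1, 1, 1, 1, 1], travel=[[0, 0, -0.05], [0, 0, -0.1], [0, 0, -0.14], [0, 0, -0.14], [0, 0, -0.14]], turn=[[0, 0, 0], [0, 0, 0], [0, 0, 0], [0, 0, 0], [0, 0, 0]])

```text
t: 5.15
tcp_pos: [0.4129, -0.229, 0.246]
tool_rot: [0.076, 0.997, -0.002, 0.002]
force: [-0.8, 0.3, -0.6]
finger_gap: 0.997
gripper_force: 0.0
```

```bash
python3 - <<'E'
from h import *
s=snap('wrist','w2.png'); P=cloud(s); V=s['pixels'].max(-1)
z=P[...,2]
rect('post',P,near(P,.415,-.23,.03)&(z>.112)&(z<.123))
rect('lip',P,near(P,.42,-.232,.06)&(z>.0725)&(z<.082))
rect('lamp',P,near(P,.545,-.25,.11)&(z>.06)&(z<.071)&(V<80))
rel([.5436,-.2515,.2],-8.6)
E
```

```text
post 559 c [ 413.9 -231.1] size [17.7 18. ] ang 81.0 z [114.7 116.6 117.7]
lip 2892 c [ 422.4 -232.5] size [56.  51.3] ang 81.5 z [75.4 76.8 78. ]
lamp 5149 c [ 542.8 -251.4] size [ 45.9 149.2] ang 81.9 z [64.5 65.9 67. ]
t 5.2 tcp [ 0.4119 -0.2281  0.2443] travel [-0.1672 -0.0039  0.0555] turn [-0.0001  0.0002 -0.0007]
```

View pics/w2.png

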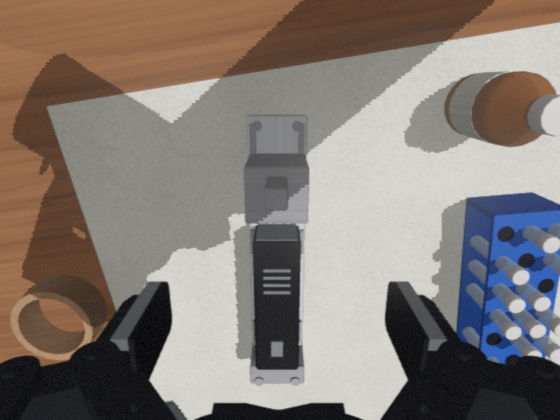

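Jaw is open by about 35 mm and the whole lamp top is visible (275,297), 149 x 46 mm, centred at (0.543,-0.251). Moving over it and down.

>>> apply_moves(claw=[1, 1, 1, 1, 1], travel=[[-0.04, -0.001, 0], [-0.08, -0.002, 0], [-0.12, -0.003, 0], [-0.15, -0.004, 0], [-0.166, -0.0045, 0]], turn=[[0, 0, 0], [0, 0, 0], [0, 0, 0], [0, 0, 0], [0, 0, 0]])

```text
t: 5.62
tcp_pos: [0.5445, -0.2521, 0.2412]
tool_rot: [0.076, 0.997, 0.001, -0.001]
force: [-0.4, 0.2, -0.4]
finger_gap: 1.001
gripper_force: 0.0
```

>>> apply_moves(claw=[1, 1, 1, 1, 1], travel=[[0, 0, 0], [0, 0, 0.04], [0, 0, 0.08], [0, 0, 0.12], [0, 0, 0.15]], turn=[[0, 0, 0], [0, 0, 0], [0, 0, 0], [0, 0, 0], [0, 0, 0]])

```text
t: 6.03
tcp_pos: [0.5393, -0.2503, 0.1202]
tool_rot: [0.076, 0.997, 0.002, -0.003]
force: [0.0, -0.2, -0.4]
finger_gap: 1.004
gripper_force: 0.0
```

>>> apply_moves(claw=[1, 1, 1, 1, 1], travel=[[0, 0, 0], [0, 0, 0], [0, 0, 0], [0, 0, 0], [0, 0, 0]], turn=[[0, 0, 0], [0, 0, 0], [0, 0, 0], [0, 0, 0], [0, 0, 0]])

```text
t: 6.45
tcp_pos: [0.5436, -0.2528, 0.126]
tool_rot: [0.076, 0.997, -0.001, 0.001]
force: [-0.1, 0.6, 0.4]
finger_gap: 0.998
gripper_force: 0.0
```

```bash
python3 - <<'E'
from h import *
rel([.5428,-.2514,.028],-8.5)
E
```

```text
t 6.45 tcp [ 0.5436 -0.2528  0.126 ] travel [0.0016 0.0018 0.1225] turn [-0.0005  0.001  -0.0013]
```

>>> apply_moves(claw=[1, 1, 1, 1, 1], travel=[[0.001, 0.0015, 0.025], [0.001, 0.0015, 0.05], [0.001, 0.0015, 0.075], [0.001, 0.0015, 0.1], [0.001, 0.0015, 0.11]], turn=[[0, 0, -0.001], [0, 0, -0.001], [0, 0, -0.001], [0, 0, -0.001], [0, 0, -0.001]])

```text
t: 6.87
tcp_pos: [0.5416, -0.2505, 0.0351]
tool_rot: [0.075, 0.997, 0.0, -0.001]
force: [0.1, -0.2, -0.0]
finger_gap: 1.002
gripper_force: 0.0
```

>>> apply_moves(claw=[1, 1, 1, 0.3, 0.3], travel=[[0, 0, 0.005], [0, 0, 0.011], [0, 0, 0.011], [0, 0, 0.011], [0, 0, 0.011]], turn=[[0, 0, 0], [0, 0, 0], [0, 0, 0], [0, 0, 0], [0, 0, 0]])

```text
t: 7.28
tcp_pos: [0.5428, -0.2513, 0.0283]
tool_rot: [0.075, 0.997, -0.001, 0.001]
force: [-0.2, -1.0, 0.4]
finger_gap: 0.751
gripper_force: 0.0
```

>>> apply_moves(claw=[-0.3, -0.3, -0.3, -0.3, -0.3], travel=[[0, 0, 0], [0, 0, 0], [0, 0, 0], [0, 0, 0], [0, 0, 0]], turn=[[0, 0, 0], [0, 0, 0], [0, 0, 0], [0, 0, 0], [0, 0, 0]], newtons=60)

```text
t: 7.7
tcp_pos: [0.5427, -0.251, 0.0283]
tool_rot: [0.075, 0.997, -0.0, 0.001]
force: [-0.5, 1.3, 6.0]
finger_gap: 0.531
gripper_force: 63.4
```

>>> apply_moves(claw=[-0.3, -0.3, -0.3, -0.3, -0.3], travel=[[0, 0, 0], [0, 0, 0], [0, 0, 0], [0, 0, 0], [0, 0, 0]], turn=[[0, 0, 0], [0, 0, 0], [0, 0, 0], [0, 0, 0], [0, 0, 0]])

```text
t: 8.12
tcp_pos: [0.5427, -0.2511, 0.0283]
tool_rot: [0.075, 0.997, -0.0, 0.001]
force: [-0.3, 0.8, 5.7]
finger_gap: 0.529
gripper_force: 63.4
```

Gripped at 45 mm, which matches the lamp's width. Lifting straight up.

>>> apply_moves(claw=[-0.3, -0.3, -0.3, -0.3, -0.3], travel=[[0, 0, -0.008], [0, 0, -0.02], [0, 0, -0.04], [0, 0, -0.06], [0, 0, -0.085]], turn=[[0, 0, 0], [0, 0, 0], [0, 0, 0], [0, 0, 0], [0, 0, 0]])

```text
t: 8.53
tcp_pos: [0.541, -0.2502, 0.0951]
tool_rot: [0.075, 0.997, 0.001, -0.001]
force: [-0.2, -0.1, -3.1]
finger_gap: 0.532
gripper_force: 62.5
```

>>> apply_moves(claw=[-0.3, -0.3, -0.3, -0.3, -0.3], travel=[[0, 0, -0.03], [0, 0, -0.06], [0, 0, -0.09], [0, 0, -0.12], [0, 0, -0.14]], turn=[[0, 0, 0], [0, 0, 0], [0, 0, 0], [0, 0, 0], [0, 0, 0]])

```text
t: 8.95
tcp_pos: [0.5422, -0.251, 0.2098]
tool_rot: [0.075, 0.997, -0.001, 0.001]
force: [0.1, -1.1, -3.2]
finger_gap: 0.534
gripper_force: 62.5
```

>>> apply_moves(claw=[-0.3, -0.3, -0.3, -0.3, -0.3], travel=[[0, 0, 0], [0, 0, 0], [0, 0, 0], [0, 0, 0], [0, 0, 0]], turn=[[0, 0, 0], [0, 0, 0], [0, 0, 0], [0, 0, 0], [0, 0, 0]])

```text
t: 9.37
tcp_pos: [0.5412, -0.2503, 0.2055]
tool_rot: [0.075, 0.997, 0.001, -0.002]
force: [0.2, -0.5, -3.4]
finger_gap: 0.526
gripper_force: 62.6
```

```bash
python3 - <<'E'
from h import *
rel([.598,.272,.21],-8.6); rel([.598,.272,.21],30)
s=snap('side','s2.png'); P=cloud(s); V=s['pixels'].max(-1); z=P[...,2]
rect('lamp dark',P,near(P,.543,-.251,.09)&(z>.17)&(z<.27)&(V<70))
rect('rack',P,near(P,.59,-.006,.13)&(z>.05)&(z<.12))
E
```

```text
t 9.37 tcp [ 0.5412 -0.2503  0.2055] travel [ 0.027   0.6561 -0.0044] turn [ 0.0005 -0.001   0.0002]
t 9.37 tcp [ 0.5412 -0.2503  0.2055] travel [ 0.027   0.6561 -0.0044] turn [ 0.0009 -0.0008 -0.2142]
lamp dark 852 c [ 545.9 -234.5] size [153.6  89.4] ang 2.7 z [202.4 235.6 246.4]
rack 1455 c [592.2  -4.3] size [ 75.9 220.2] ang 86.5 z [53.5 58.1 87.6]
```

View pics/s2.png

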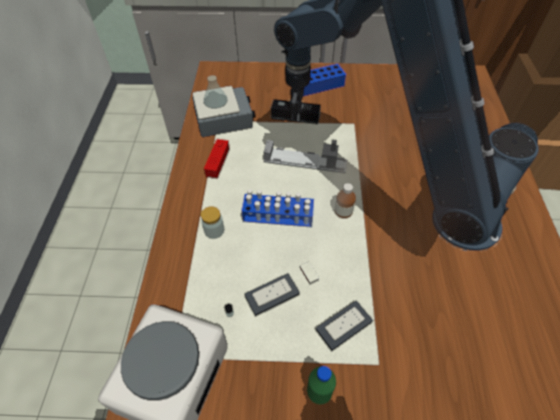

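The lamp hangs level in the gripper at (295,108), the clamp is empty, and the rack (278,209) is undisturbed. Carrying it over the rack.

>>> apply_moves(claw=[-0.3, -0.3, -0.3, -0.3, -0.3], travel=[[0.001, 0.02, 0], [0.003, 0.06, 0], [0.005, 0.105, 0], [0.007, 0.15, 0], [0.009, 0.2, 0]], turn=[[0, 0, 0], [0, 0, 0], [0, 0, 0], [0, 0, 0], [0, 0, 0]])

```text
t: 9.83
tcp_pos: [0.5584, -0.0901, 0.2067]
tool_rot: [0.075, 0.997, 0.0, -0.0]
force: [0.9, -0.7, -4.2]
finger_gap: 0.531
gripper_force: 62.7
```

>>> apply_moves(claw=[-0.3, -0.3, -0.3, -0.3, -0.3], travel=[[0.002, 0.04, 0], [0.004, 0.08, 0], [0.006, 0.12, 0], [0.007, 0.16, 0], [0.009, 0.2, 0]], turn=[[0, 0, 0], [0, 0, 0], [0, 0, 0], [0, 0, 0], [0, 0, 0]])

```text
t: 10.25
tcp_pos: [0.575, 0.07, 0.2068]
tool_rot: [0.075, 0.997, 0.0, -0.001]
force: [0.6, -0.4, -3.5]
finger_gap: 0.531
gripper_force: 62.7
```

>>> apply_moves(claw=[-0.3, -0.3, -0.3, -0.3, -0.3], travel=[[0.002, 0.04, 0], [0.004, 0.08, 0], [0.006, 0.12, 0], [0.007, 0.16, 0], [0.009, 0.2, 0]], turn=[[0, 0, 0], [0, 0, 0], [0, 0, 0], [0, 0, 0], [0, 0, 0]])

```text
t: 10.67
tcp_pos: [0.5914, 0.2292, 0.2066]
tool_rot: [0.074, 0.997, -0.0, -0.001]
force: [0.9, -1.1, -3.1]
finger_gap: 0.529
gripper_force: 62.7
```

>>> apply_moves(claw=[-0.3, -0.3, -0.3, -0.3, -0.3], travel=[[0, 0.025, 0], [0, 0.04, 0], [0, 0.05, 0], [0, 0.056, 0], [0, 0.056, 0]], turn=[[0, 0, -0.03], [0, 0, -0.065], [0, 0, -0.1], [0, 0, -0.135], [0, 0, -0.165]])

```text
t: 11.08
tcp_pos: [0.5979, 0.2734, 0.2063]
tool_rot: [-0.187, 0.982, 0.0, -0.001]
force: [0.2, -0.8, -4.6]
finger_gap: 0.531
gripper_force: 62.7
```

>>> apply_moves(claw=[-0.3, -0.3, -0.3, -0.3, -0.3], travel=[[0, 0, 0], [0, 0, 0], [0, 0, 0], [0, 0, 0], [0, 0, 0]], turn=[[0, 0, -0.02], [0, 0, -0.035], [0, 0, -0.045], [0, 0, -0.049], [0, 0, -0.049]])

```text
t: 11.5
tcp_pos: [0.5981, 0.2717, 0.2066]
tool_rot: [-0.259, 0.966, 0.0, -0.001]
force: [1.0, -0.1, -4.2]
finger_gap: 0.53
gripper_force: 62.7
```

>>> apply_moves(claw=[-0.3, -0.3, -0.3, -0.3, -0.3], travel=[[0, 0, 0], [0, 0, 0], [0, 0, 0], [0, 0, 0], [0, 0, 0]], turn=[[0, 0, 0], [0, 0, 0], [0, 0, 0], [0, 0, 0], [0, 0, 0]])

```text
t: 11.92
tcp_pos: [0.5989, 0.2713, 0.2073]
tool_rot: [-0.258, 0.966, -0.0, 0.0]
force: [0.0, 0.4, -3.4]
finger_gap: 0.535
gripper_force: 62.7
```

```bash
python3 - <<'E'
from h import *
rel([.598,.272,.1],30)
s=snap('wrist','w3.png'); P=cloud(s); z=P[...,2]; V=s['pixels'].max(-1)
rect('stand',P,near(P,.598,.272,.1)&(z>.014)&(z<.035)&(V<110))
rect('lamp',P,near(P,.598,.272,.12)&(z>.17)&(z<.26)&(V<80))
E
```

```text
t 11.92 tcp [0.5989 0.2713 0.2073] travel [0.0005 0.0014 0.1342] turn [-0.      0.     -0.0003]
stand 305 c [540.2 239.1] size [10.6 67.9] ang 29.8 z [18.5 20.9 22.5]
lamp 42534 c [583.6 257.8] size [107.5  96.2] ang 59.2 z [243.3 244.9 255.1]
```

View pics/w3.png

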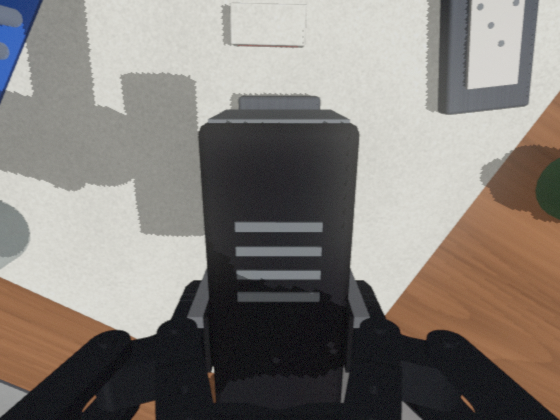

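The lamp (280,240) is held level above the stand. Its underside is 8 mm below the TCP, and the stand's end shows at (280,102), in line with it. Descending in stages.

>>> apply_moves(claw=[-0.3, -0.3, -0.3, -0.3, -0.3], travel=[[0.0, 0.001, 0.03], [0.0, 0.001, 0.065], [0.0, 0.001, 0.1], [0.0, 0.001, 0.13], [0.0, 0.001, 0.15]], turn=[[0, 0, 0], [0, 0, 0], [0, 0, 0], [0, 0, 0], [0, 0, 0]])

```text
t: 12.38
tcp_pos: [0.5971, 0.2716, 0.0847]
tool_rot: [-0.258, 0.966, 0.0, -0.002]
force: [0.3, -0.7, -3.2]
finger_gap: 0.533
gripper_force: 62.7
```

>>> apply_moves(claw=[-0.3, -0.3, -0.3, -0.3, -0.3], travel=[[0, 0, 0.007], [0, 0, 0.014], [0, 0, 0.021], [0, 0, 0.028], [0, 0, 0.033]], turn=[[0, 0, 0], [0, 0, 0], [0, 0, 0], [0, 0, 0], [0, 0, 0]])

```text
t: 12.8
tcp_pos: [0.5992, 0.2722, 0.0615]
tool_rot: [-0.258, 0.966, -0.0, 0.001]
force: [-0.6, -0.6, -3.3]
finger_gap: 0.531
gripper_force: 62.6
```

>>> apply_moves(claw=[-0.3, -0.3, -0.3, -0.3, -0.3], travel=[[0, 0, 0], [0, 0, 0], [0, 0, 0], [0, 0, 0], [0, 0, 0]], turn=[[0, 0, 0], [0, 0, 0], [0, 0, 0], [0, 0, 0], [0, 0, 0]])

```text
t: 13.22
tcp_pos: [0.5988, 0.2721, 0.0614]
tool_rot: [-0.258, 0.966, -0.0, 0.0]
force: [-0.2, 0.3, -3.7]
finger_gap: 0.529
gripper_force: 62.6
```

```bash
python3 - <<'E'
from h import *
rel([.5975,.272,.0495],30)
s=snap('wrist','w4.png'); P=cloud(s); z=P[...,2]; V=s['pixels'].max(-1)
a=np.radians(30);L=(P[...,:2]-[.5975,.272])@np.array([[np.cos(a),-np.sin(a)],[np.sin(a),np.cos(a)]])
m=(V<80)&(abs(L[...,1])<.023)&(L[...,0]>-.09)&(L[...,0]<-.04)&(z>.07)&(z<.1)
print('lamp end',np.percentile(L[m][:,0],[.5]),'z',np.median(z[m]))
m=(V<80)&(L[...,0]>-.07)&(L[...,0]<-.05)&(abs(L[...,1])<.04)&(z>.082)&(z<.1)
print('width',np.percentile(L[m][:,1],[1,99]))
s=snap('side','s4.png'); P=cloud(s); z=P[...,2]; V=s['pixels'].max(-1)
L=(P[...,:2]-[.5975,.272])@np.array([[np.cos(a),-np.sin(a)],[np.sin(a),np.cos(a)]])
m=(V<80)&(abs(L[...,1])<.04)&(abs(L[...,0])<.09)&(z>.082)&(z<.092)
print('side lamp x',np.percentile(L[m][:,0],[1,99]),'z',np.median(z[m]))
cv2.imwrite('pics/s4c.png',cv2.resize(cv2.cvtColor(s['pixels'],cv2.COLOR_RGB2BGR)[180:350,180:390],None,fx=3,fy=3))
E
```

```text
t 13.22 tcp [0.5988 0.2721 0.0614] travel [0.0014 0.0007 0.0149] turn [-0.0001  0.0003 -0.0002]
lamp end [-0.07285099] z 0.09879884355673892
width [-0.02191751  0.0217125 ]
side lamp x [-0.06499703  0.08168642] z 0.08751952616956706
```

View pics/s4c.png

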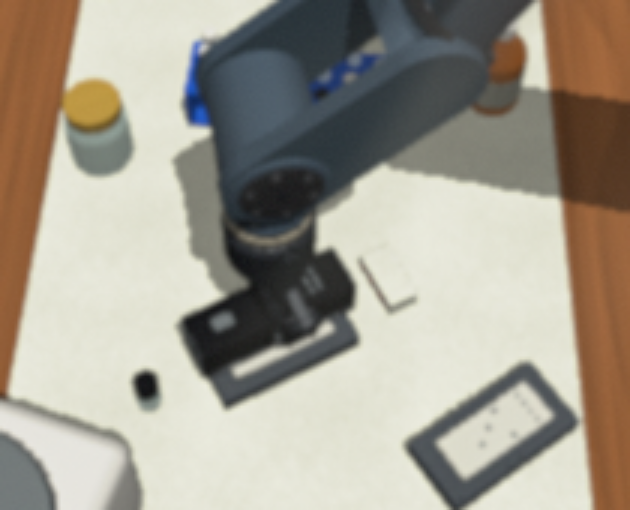

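The side crop shows the lamp (270,310) parallel above the stand (290,355), with the vial (148,388) and the carton (388,278) clear. Last 12 mm down.

>>> apply_moves(claw=[-0.3, -0.3, -0.3, -0.3, -0.3], travel=[[0.001, 0, 0.003], [0.001, 0, 0.006], [0.001, 0, 0.009], [0.001, 0, 0.012], [0.001, 0, 0.015]], turn=[[0, 0, 0], [0, 0, 0], [0, 0, 0], [0, 0, 0], [0, 0, 0]])

```text
t: 13.73
tcp_pos: [0.5977, 0.2716, 0.0484]
tool_rot: [-0.258, 0.966, 0.0, -0.0]
force: [0.7, -0.0, -4.2]
finger_gap: 0.53
gripper_force: 62.6
```

>>> apply_moves(claw=[-0.3, -0.3, -0.3, -0.3, -0.3], travel=[[0, 0, 0], [0, 0, 0], [0, 0, 0], [0, 0, 0], [0, 0, 0]], turn=[[0, 0, 0], [0, 0, 0], [0, 0, 0], [0, 0, 0], [0, 0, 0]])

```text
t: 14.15
tcp_pos: [0.5979, 0.2717, 0.0491]
tool_rot: [-0.259, 0.966, -0.0, 0.0]
force: [-0.5, 0.5, -3.3]
finger_gap: 0.526
gripper_force: 62.6
```

>>> apply_moves(claw=[-0.3, -0.3, -0.3, -0.3, -0.3], travel=[[0, 0, 0], [0, 0, 0], [0, 0, 0], [0, 0, 0], [0, 0, 0]], turn=[[0, 0, 0], [0, 0, 0], [0, 0, 0], [0, 0, 0], [0, 0, 0]])

```text
t: 14.57
tcp_pos: [0.5978, 0.2716, 0.049]
tool_rot: [-0.258, 0.966, -0.0, 0.0]
force: [0.3, 0.4, -3.6]
finger_gap: 0.532
gripper_force: 62.6
```

```bash
python3 - <<'E'
from h import *
rel([.5975,.272,.0495],30)
s=snap('side'); P=cloud(s); z=P[...,2]; V=s['pixels'].max(-1)
a=np.radians(30);L=(P[...,:2]-[.5975,.272])@np.array([[np.cos(a),-np.sin(a)],[np.sin(a),np.cos(a)]])
# lamp top slices at both ends: height and level
for lo,hi in((-.07,-.045),(.045,.07)):
    m=(V<90)&(abs(L[...,1])<.02)&(L[...,0]>lo)&(L[...,0]<hi)&(z>.07)&(z<.105); print(m.sum(),np.median(z[m]))
E
```

```text
t 14.57 tcp [0.5978 0.2716 0.049 ] travel [ 0.0001  0.0006 -0.0007] turn [-0.      0.     -0.0002]
108 0.08554081722066559
106 0.08569233284034014
```

The lamp's top is at 85.6 mm at both ends, so it is level, with its underside about 14 mm above the plate. It is centred and steady.

```bash
python3 -c "
from station import manip
print(manip.sign_off())"
```

```text
the job is handed in; nothing more can be done
None
```

I handed the job in at about 14.6 s with the lamp held still, level and window down, centred lengthwise over the right-hand plate and about 14 mm above it; the hand-in returned no verdict.

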